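# Find and release the latched stirrer key

## Robot

A 6-joint arm with a two-finger parallel gripper is mounted at the origin on the work surface. World frame = base frame: x ahead of the robot, y to its left, z up, the work surface at z = 0. Lengths are in mm, angles in rad, forces in N, time in s.
With the tool pointing down it reaches from about 350 to 975 mm from the base axis. Payload 7.1 kg.
Tool frame: the origin (TCP) lies on the front face of the gripper's body, between the roots of the fingers; the fingertips stand 80 mm ahead of it and the grasp point (between the pads) lies 61 mm ahead of it (env.tips_ahead is the distance from the TCP to the fingertips, in mm); z points along the fingers, y is the direction in which the jaws open and shut (so a half turn about z gives the same grasp; the last joint's range is limited). The gripper opens to 88 mm and grips with 3 to 60 N. Pads are 20 mm wide; open, the fingers measure 115 mm over their backs; the gripper's body (75 mm by 178 mm) begins 61 mm behind the grasp point.
Start: joints at [1.237, 0.423, 1.63, -0, 1.089, -0.019], TCP at [193.485, 594.28, 302.675] pointing down, gripper open.
Joint ranges: [-3, 3], [-0.9, 2.11], [0.09, 2.58], [-1.31, 4.45], [0.11, 2.69], [-2.54, 2.54]. Speed limits (rad/s): [2.39, 2.39, 3.01, 3.14, 3.14, 3.14].

## Interface

Orientations are given as a unit quaternion [x, y, z, w].
In Python, from station import env, set_gripper, viewer, workorder gives the robot as it stands. Calls block until the motion is done:
- env.reach(position, orientation): joint-space move of the TCP to a pose.
- env.move_l(position, rot=None, rate=150, f_stop=None): straight line of the TCP; rot=None keeps the orientation; rate is the mean speed in mm/s. With f_stop (N) it stops when the force on the tool has changed by that much, and returns True; else False.
- env.move_joints(angles): joint-space move.
- set_gripper(opening): finger opening in mm; the grip force is fixed at half the most; returns when the fingers have stopped.
- env.hold(seconds).
- env.ik(position, orientation): joint angles nearest the present ones, or None.
- env.read_state(): the state.
- viewer.camera(name): name is "scene" or "top" or "wrist"; returns the picture (400x640x3 uint8, blue, green, red); there is no depth.
- viewer.camera_params(name): a dict with "fx", "fy", "cx", "cy" (pixels), "pose" (4x4, takes a point from camera to world coordinates); the wrist camera has in their place "tool_from_camera" (4x4, takes a point from camera to tool coordinates, whose origin is the TCP and whose axes are the flange's). Camera axes: x right, y up, looking along -z (the intrinsics and any distortion apply to the point x, -y, -z); pixel columns grow to the right and rows downward; lengths in mm; the calibration is good to about 2 mm. A picture is of the moment at which its call begins: read the wrist's pose just before it. camera_params takes no time and is no camera call.
A pose or a line that the arm cannot do raises env.IKError and nothing moves.
- workorder.sign_off(): hands the job in, once; it reports no verdict.
The state is a dict: "time_s": time; "qpos": joint angles; "dq": joint speeds; "tau": joint torques, N m; "tool_pos": TCP position; "orientation": TCP orientation; "force": force on the tool from outside, world axes, zero at the start; "wrist_torque": the same for the moment, N m; "width": finger opening in mm.
Only numpy, scipy, OpenCV 4.12 (cv2) and the standard library are available. Lean on these libraries where they do the work, as an engineer would, in place of code of your own. Each camera call takes 0.05 s, during which the arm holds its last target. There are 200 camera calls.

## Task

One of the four identical keys on the magnetic stirrer was left latched down. With the fingertips, tap the keys lightly one after another, from the left end of the row (the robot's left) to the right end, to feel which one it is, then press that one fully in and let go so that it springs back up and all four keys stand up. Do not push any other key far in (that would switch it on), do not release the latched one before all four are tapped, and leave the glassware and everything else where it is.

Things in the scene. Friction and masses are not known exactly. Their poses are not given: they have to be found in the camera images.
- stirrer: white four-place magnetic stirrer, 220 (x) by 380 (y) by 50 mm high, fixed; may stand turned up to 20 degrees. Origin under its centre on the bench; x to the rear, y to the left end of the key row. On its flat deck (50 mm above the bench): a row of four keys at x = -65, y = +82.5, +27.5, -27.5, -82.5 mm, and behind them four round steel stirring places, radius 37 mm, at x = +40 mm
- switch_a: one of four identical latching keys (the letters do not follow their order in the row). Fixed origin: centre of its black bezel (44 by 46 by 2 mm) on the deck, 50 mm above the bench; axes as the stirrer's. The white cap is 30 (x) by 34 (y) mm; its flat top stands 16 mm above the deck when up, about 10 mm when latched, 4 mm when fully in
- switch_b: one of four identical latching keys (the letters do not follow their order in the row). Fixed origin: centre of its black bezel (44 by 46 by 2 mm) on the deck, 50 mm above the bench; axes as the stirrer's. The white cap is 30 (x) by 34 (y) mm; its flat top stands 16 mm above the deck when up, about 10 mm when latched, 4 mm when fully in
- switch_c: one of four identical latching keys (the letters do not follow their order in the row). Fixed origin: centre of its black bezel (44 by 46 by 2 mm) on the deck, 50 mm above the bench; axes as the stirrer's. The white cap is 30 (x) by 34 (y) mm; its flat top stands 16 mm above the deck when up, about 10 mm when latched, 4 mm when fully in
- switch_d: one of four identical latching keys (the letters do not follow their order in the row). Fixed origin: centre of its black bezel (44 by 46 by 2 mm) on the deck, 50 mm above the bench; axes as the stirrer's. The white cap is 30 (x) by 34 (y) mm; its flat top stands 16 mm above the deck when up, about 10 mm when latched, 4 mm when fully in
- key_a (a joint): m the cap of switch_a is pressed in: 0 up, 0.006 latched, 0.012 stop; spring 1.5 N at the top, 2.7 N latched, 3.9 N at the stop. An up key must not be pressed beyond 8.5 mm: there it switches on. A latched key gives nothing below 2.5 N; pressed beyond 9 mm or to the stop (5 N does it) and let go, it springs up. A tap of 1 to 2 N changes neither
- key_b (a joint): m the cap of switch_b is pressed in: 0 up, 0.006 latched, 0.012 stop; spring 1.5 N at the top, 2.7 N latched, 3.9 N at the stop. An up key must not be pressed beyond 8.5 mm: there it switches on. A latched key gives nothing below 2.5 N; pressed beyond 9 mm or to the stop (5 N does it) and let go, it springs up. A tap of 1 to 2 N changes neither
- key_c (a joint): m the cap of switch_c is pressed in: 0 up, 0.006 latched, 0.012 stop; spring 1.5 N at the top, 2.7 N latched, 3.9 N at the stop. An up key must not be pressed beyond 8.5 mm: there it switches on. A latched key gives nothing below 2.5 N; pressed beyond 9 mm or to the stop (5 N does it) and let go, it springs up. A tap of 1 to 2 N changes neither
- key_d (a joint): m the cap of switch_d is pressed in: 0 up, 0.006 latched, 0.012 stop; spring 1.5 N at the top, 2.7 N latched, 3.9 N at the stop. An up key must not be pressed beyond 8.5 mm: there it switches on. A latched key gives nothing below 2.5 N; pressed beyond 9 mm or to the stop (5 N does it) and let go, it springs up. A tap of 1 to 2 N changes neither
- beaker: glass beaker, 68 mm wide, 90 mm high, loose on a stirring place; origin at the centre of its underside; to be left alone
- flask: conical glass flask, 74 mm wide at the foot, 108 mm high, loose on a stirring place; origin at the centre of its underside; to be left alone
- wash_bottle: white plastic bottle, 66 mm wide, 160 mm high, beside the stirrer; origin at the centre of its underside; to be left alone
- amber_jar: amber jar, 56 mm wide, 75 mm high, beside the stirrer; origin at the centre of its underside; to be left alone
- tip_box: box of pipette tips, 87 by 122 by 61 mm high, beside the stirrer; origin at the centre of its underside; to be left alone
- petri_dish: clear dish, 94 mm wide, 16 mm high, in front of the stirrer; origin at the centre of its underside; to be left alone
- pipette: white pipette lying on the bench in front of the stirrer, about 230 mm long, 22 mm high; origin at the centre of its underside, its length along its y; to be left alone

How it is judged (in metres and radians):
On the way, in this order (a step that is already met when the one before it is completed fails the run):
1. the first key from the left is tapped with the fingers (((contact force between the fingers and switch_a above 0.3 N and y of switch_a in the frame of stirrer above 0.055 m) or (contact force between the fingers and switch_b above 0.3 N and y of switch_b in the frame of stirrer above 0.055 m) or (contact force between the fingers and switch_c above 0.3 N and y of switch_c in the frame of stirrer above 0.055 m) or (contact force between the fingers and switch_d above 0.3 N and y of switch_d in the frame of stirrer above 0.055 m))), for 0.04 s.
2. the second key is tapped with the fingers (((contact force between the fingers and switch_a above 0.3 N and y of switch_a in the frame of stirrer between 0 and 0.055 m) or (contact force between the fingers and switch_b above 0.3 N and y of switch_b in the frame of stirrer between 0 and 0.055 m) or (contact force between the fingers and switch_c above 0.3 N and y of switch_c in the frame of stirrer between 0 and 0.055 m) or (contact force between the fingers and switch_d above 0.3 N and y of switch_d in the frame of stirrer between 0 and 0.055 m))), for 0.04 s.
3. the third key is tapped with the fingers (((contact force between the fingers and switch_a above 0.3 N and y of switch_a in the frame of stirrer between -0.055 and 0 m) or (contact force between the fingers and switch_b above 0.3 N and y of switch_b in the frame of stirrer between -0.055 and 0 m) or (contact force between the fingers and switch_c above 0.3 N and y of switch_c in the frame of stirrer between -0.055 and 0 m) or (contact force between the fingers and switch_d above 0.3 N and y of switch_d in the frame of stirrer between -0.055 and 0 m))), for 0.04 s.
4. the fourth key (right end) is tapped with the fingers (((contact force between the fingers and switch_a above 0.3 N and y of switch_a in the frame of stirrer below -0.055 m) or (contact force between the fingers and switch_b above 0.3 N and y of switch_b in the frame of stirrer below -0.055 m) or (contact force between the fingers and switch_c above 0.3 N and y of switch_c in the frame of stirrer below -0.055 m) or (contact force between the fingers and switch_d above 0.3 N and y of switch_d in the frame of stirrer below -0.055 m))), for 0.04 s.
5. the latched key has sprung up (value of joint key_a below 0.0015 m), for 0.2 s.
At the end, for the whole second after the job is handed in: all four keys are up (pressed in less than 1.5 mm) and no loose thing has moved more than 15 mm (value of joint each of key_a, key_b, key_c, key_d below 0.0015 m and distance of each of beaker, flask, wash_bottle, amber_jar, tip_box, petri_dish, pipette from where it was at the start of the episode below 0.015 m); the robot touches nothing.
It fails at once if a key that was up is pushed in beyond 8.5 mm of its 12 mm, where it switches on (value of joint any of key_b, key_c, key_d above 0.0085 m).
It fails at once if a loose thing is moved or lifted more than 25 mm (distance of any of beaker, flask, wash_bottle, amber_jar, tip_box, petri_dish, pipette from where it was at the start of the episode above 0.025 m).
It also fails if it takes over 48 s, if anything falls off the work surface, if the arm or the gripper's body presses on something with over 40 N, if the wrist force passes 120 N, or if a joint passes its speed limit or range.

## Working session

There is one attempt and no reset: what is moved stays moved. The work goes in short steps, each a Python script; the robot and the scene stay as the last script left them, time stands still between calls to the robot, and variables do not carry over. Pictures are saved under pics/ and viewed, about 8 in all and at most 12, crops included, and the job is handed in when it is done.

```bash
mkdir -p pics; ls
python3 - <<'E'
from station import env, set_gripper, viewer, workorder
import cv2,numpy as np
for n in ("top","scene"):
    cv2.imwrite(f"pics/{n}1.png",viewer.camera(n)); p=viewer.camera_params(n); print(n,p)
print(viewer.camera_params("wrist"))
s=env.read_state();print(s["time_s"],s["tool_pos"],s["orientation"],s["width"],s["force"])
E
```

```text
pics
top {'fx': 440.14692908769734, 'fy': 440.14692908769734, 'cx': 322.5630159854704, 'cy': 196.87207805952568, 'pose': array([[-6.33151967e-03,  9.93656468e-01, -1.12279716e-01,
         3.88270344e+02],
       [-9.99978355e-01, -6.09057730e-03,  2.48879412e-03,
         3.48134004e+01],
       [ 1.78915808e-03,  1.12293044e-01,  9.93673523e-01,
         1.14154172e+03],
       [ 0.00000000e+00,  0.00000000e+00,  0.00000000e+00,
         1.00000000e+00]])}
scene {'fx': 418.59199648831043, 'fy': 418.59199648831043, 'cx': 316.5931351670443, 'cy': 199.58107646662955, 'pose': array([[ 4.95817893e-01, -5.45193968e-01,  6.75964611e-01,
         1.19643679e+03],
       [ 8.68409510e-01,  3.06394494e-01, -3.89855533e-01,
        -3.66618684e+02],
       [ 5.43504996e-03,  7.80311445e-01,  6.25367499e-01,
         7.13144857e+02],
       [ 0.00000000e+00,  0.00000000e+00,  0.00000000e+00,
         1.00000000e+00]])}
{'fx': 344.97154245925736, 'fy': 344.97154245925736, 'cx': 323.92253511640837, 'cy': 201.58189605647175, 'tool_from_camera': array([[-7.94488956e-05,  9.63888245e-01,  2.66307048e-01,
         7.31709086e+01],
       [ 9.99999845e-01,  2.23511048e-04, -5.10654111e-04,
        -1.02947573e+00],
       [-5.51736062e-04,  2.66306966e-01, -9.63888113e-01,
        -8.32270649e+01],
       [ 0.00000000e+00,  0.00000000e+00,  0.00000000e+00,
         1.00000000e+00]])}
0.1 [193.3841398  593.93462381 301.97609932] [ 1.56762308e-01  9.87636123e-01 -6.73593086e-04 -1.15286224e-04] 87.70302559144548 [ 0.19501999 -0.19502018 -0.65130415]
```

View pics/top1.png

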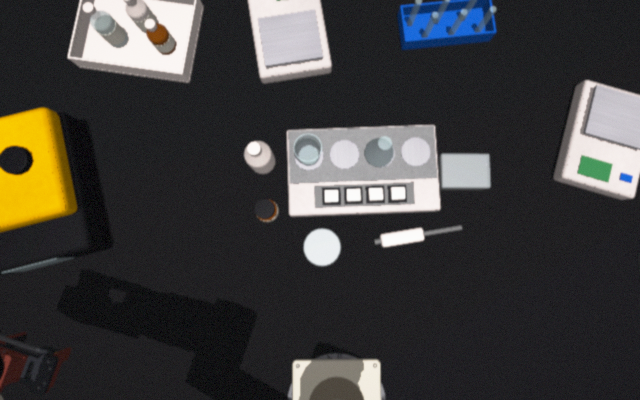

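View pics/scene1.png

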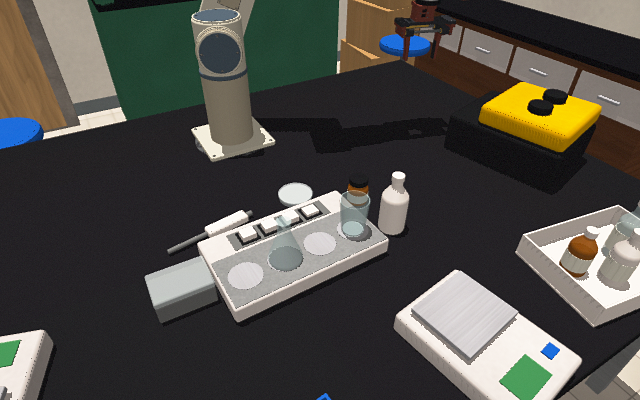

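The top view shows the key caps at about (331,196), (353,195), (376,194) and (398,193). The beaker is behind key 1 and the flask behind key 3. The scene view agrees.

```bash
cat > h.py <<'E'
from station import env, set_gripper, viewer, workorder
import cv2,numpy as np
from scipy.spatial.transform import Rotation as R
def ray(n,uv,z,T=None):
    p=viewer.camera_params(n)
    T=p["pose"] if T is None else T
    d=T[:3,:3]@[(uv[0]-p["cx"])/p["fx"],-(uv[1]-p["cy"])/p["fy"],-1]
    return T[:3,3]+d*(z-T[2,3])/d[2]
def wristT(s):
    T=np.eye(4);T[:3,:3]=R.from_quat(s["orientation"]).as_matrix();T[:3,3]=s["tool_pos"]
    return T@viewer.camera_params("wrist")["tool_from_camera"]
def caps(im,amin,amax):
    m=cv2.inRange(im.min(axis=2),170,255)
    n,l,st,c=cv2.connectedComponentsWithStats(m)
    return [(c[i].round(1),st[i].tolist()) for i in range(1,n) if amin<st[i,4]<amax]
def quat(yaw): # jaws along y', tool x toward robot; yaw of stirrer
    return (R.from_euler('z',yaw)*R.from_quat([0,1,0,0])).as_quat()
E
python3 - <<'E'
from h import *
c=caps(cv2.imread("pics/top1.png"),50,400)
for q in c: print(q)
k=[q[0] for q in c if 320<q[0][0]<410 and 185<q[0][1]<205]
k.sort(key=lambda v:v[0])
P=np.array([ray("top",v,65) for v in k]);print(P.round(1))
d=P[0]-P[-1];yaw=np.arctan2(-d[0],d[1]);print(len(P),yaw,np.linalg.norm(d))
assert len(P)==4
M=P.mean(0)
e=quat(yaw)
print(env.ik([M[0]-30,M[1],300],e))
env.reach([M[0]-30,M[1],300],e)
set_gripper(0)
s=env.read_state();im=viewer.camera("wrist");cv2.imwrite("pics/w1.png",im)
np.savez("w1.npz",T=wristT(s),yaw=yaw)
print(s["time_s"],s["tool_pos"],s["orientation"],s["force"],s["width"])
for q in caps(im,300,8000):
    print(q,ray("wrist",q[0],65,wristT(s)).round(1))
E
```

```text
(array([149.2,  23.3]), [144, 19, 11, 10, 88])
(array([385.3, 141.6]), [379, 134, 14, 15, 150])
(array([392. , 159.2]), [387, 149, 10, 19, 59])
(array([397.6, 192.7]), [391, 187, 15, 13, 172])
(array([353.4, 194.5]), [347, 188, 14, 13, 166])
(array([375.4, 193.6]), [369, 188, 14, 13, 168])
(array([331.1, 195.5]), [325, 190, 14, 12, 158])
(array([297.8, 376.5]), [293, 361, 18, 39, 356])
[[ 513.2   11.1   65. ]
 [ 515.3  -43.9   65. ]
 [ 517.2  -98.1   65. ]
 [ 519.1 -152.9   65. ]]
4 0.03623328343421078 164.08147399771323
[-1.69133983e-01  2.30217532e-01  1.92178274e+00 -4.44089210e-16
  9.89592385e-01 -1.77616359e+00]
4.0167 [486.21707536 -70.9695888  299.98633738] [-1.81083392e-02  9.99836031e-01 -4.69056406e-06 -7.80831247e-06] [ 0.24336744 -0.02317698 -0.40057166] 0.5917291691340894
(array([431.6,  82.1]), [386, 34, 92, 97, 7028]) [389.1  19.   65. ]
(array([228.3, 100. ]), [174, 78, 109, 45, 3556]) [ 410.6 -159.    65. ]
(array([355.1, 179.7]), [329, 169, 73, 18, 579]) [478.3 -42.6  65. ]
(array([468.7, 220.9]), [406, 169, 107, 139, 6560]) [515.1  70.3  65. ]
(array([233.4, 215.8]), [218, 202, 31, 29, 875]) [ 518.1 -158.2   65. ]
(array([ 73.8, 257.5]), [5, 221, 127, 79, 7879]) [ 567.8 -319.3   65. ]
(array([184.7, 291.5]), [160, 275, 53, 34, 1260]) [ 602.  -211.1   65. ]
```

View pics/w1.png

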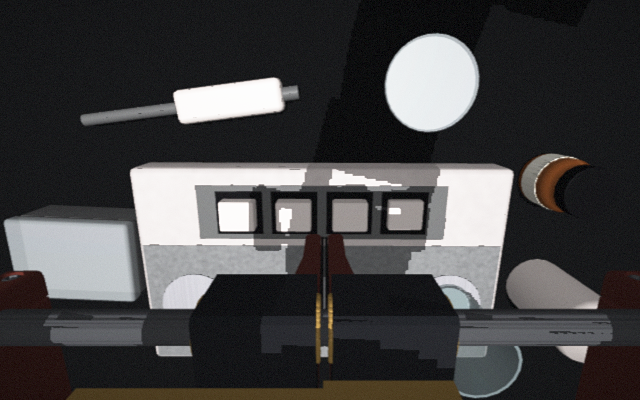

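The wrist view shows the caps at about (237,216), (293,216), (350,216) and (406,214), with the left key on the right side of the image. I'll check these against the top estimate, then tap the first key.

```bash
cat >> h.py <<'E'
K=None
def tap(p,q,fs=1.2,zhi=88,zlo=57,rate=10):
    """from above, down until force changes; returns tip z, force change"""
    t=env.tips_ahead
    env.move_l([p[0],p[1],zhi+t],q,rate=150)
    env.hold(0.2);f0=env.read_state()["force"][2]
    env.move_l([p[0],p[1],72+t],q,rate=60)
    hit=env.move_l([p[0],p[1],zlo+t],q,rate=rate,f_stop=fs)
    z=[];f=[]
    for _ in range(3):
        env.hold(0.05);s=env.read_state();z.append(s["tool_pos"][2]-t);f.append(s["force"][2]-f0)
    env.move_l([p[0],p[1],zhi+t],q,rate=100)
    print(hit,np.round(z,2),np.round(f,2),round(env.read_state()["time_s"],2))
E
python3 - <<'E'
from h import *
d=np.load("w1.npz");T=d["T"]
W=np.array([ray("wrist",v,66,T) for v in [(406,215),(350,216),(293,216),(237,216)]]);print(W.round(1),env.tips_ahead)
P=np.array([[513.2,11.1],[515.3,-43.9],[517.2,-98.1],[519.1,-152.9]])
K=(P+W[:,:2])/2
y=float(d["yaw"]);M=K.mean(0);u=np.array([-np.sin(y),np.cos(y)])
K=np.array([M+u*o for o in (82.5,27.5,-27.5,-82.5)]);print(K.round(1))
np.save("K.npy",K)
tap(K[0],quat(y))
E
```

```text
[[ 511.     8.5   66. ]
 [ 514.   -45.4   66. ]
 [ 515.9 -100.4   66. ]
 [ 517.9 -154.4   66. ]] 80.0
[[ 512.5   10.5]
 [ 514.5  -44.5]
 [ 516.4  -99.4]
 [ 518.4 -154.4]]
True [60.14 60.17 60.15] [3.91 3.84 4.01] 7.54
```

Key 1 met force at tip z≈60.1, which is the latched height, but the load reached about 3.9 N. I'll go gentler on the next key.

Run:
```python
from h import *
K=np.load("K.npy");y=float(np.load("w1.npz")["yaw"])
tap(K[1],quat(y),fs=0.8,rate=6)
s=env.read_state();print(s["force"],s["tool_pos"])
```

```text
True [65.87 65.86 65.81] [1.83 2.03 1.52] 10.4
[-1.34278404 -0.83833742 -0.38148101] [514.57094985 -44.46822465 168.32398374]
```

Run:
```python
from h import *
K=np.load("K.npy");y=float(np.load("w1.npz")["yaw"])
for i in (2,3): tap(K[i],quat(y),fs=0.8,rate=6)
s=env.read_state();cv2.imwrite("pics/top2.png",cv2.resize(viewer.camera("top")[170:225,280:450],None,fx=4,fy=4))
```

```text
True [65.86 65.85 65.82] [0.47 1.5  1.75] 13.26
True [65.83 65.82 65.81] [1.41 1.83 0.95] 16.12
```

Keys 2, 3 and 4 all met the finger at 65.8 mm, so they are up. Key 1 met it at 60.1 mm, so it is the latched one. I'll press it fully, then check it with a light tap.

Run:
```python
from h import *
K=np.load("K.npy");y=float(np.load("w1.npz")["yaw"]);p=K[0];q=quat(y);t=80
env.move_l([p[0],p[1],88+t],q,rate=150)
env.move_l([p[0],p[1],64+t],q,rate=60)
h=env.move_l([p[0],p[1],54+t],q,rate=15,f_stop=9);env.hold(0.2)
s=env.read_state();print(h,s["tool_pos"][2]-t,s["force"])
env.move_l([p[0],p[1],88+t],q,rate=60);env.hold(0.4)
tap(p,q,fs=0.8,rate=6)
env.move_l([p[0]-30,p[1]-70,220+t],q)
im=viewer.camera("wrist");cv2.imwrite("pics/w2.png",im)
cv2.imwrite("pics/top3.png",viewer.camera("scene"))
s=env.read_state();print(s["time_s"],s["force"])
```

```text
True 54.333991775373676 [-1.1453336   0.19143537  6.39944763]
True [65.85 65.84 65.84] [-0.27  1.26  0.64] 22.56
23.825 [-0.03086838  0.1297578  -0.30653182]
```

View pics/w2.png

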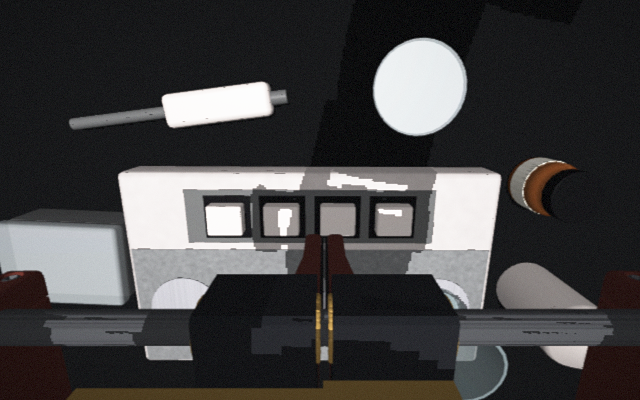

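View pics/top3.png

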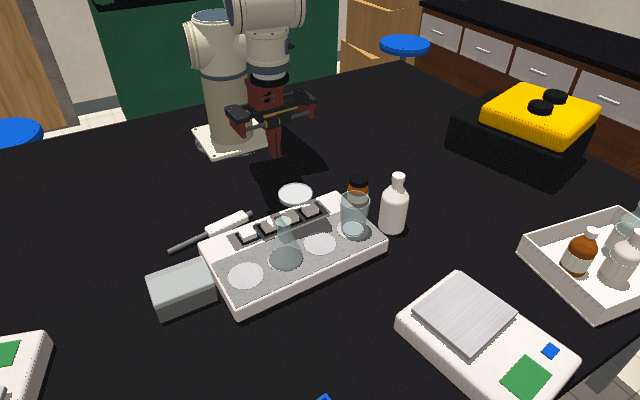

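In both views the four caps look alike: wrist (225,219), (281,219), (338,219) and (394,219). The glassware and bench items are where they were, and the robot is clear of everything.

```bash
python3 -c "
from station import workorder
print(workorder.sign_off())"
```

```text
the job is handed in; nothing more can be done
None
```

I tapped the four keys from left to right, found that the left-end key was the latched one, and pressed it fully in. It sprang back up, and the job was handed in at about 24 s of the 48 s allowed.

- **Finding the key:** The left-end key stopped the fingers at 60.1 mm above the bench. The other three stopped them at about 65.8 mm, which is the up height.
- **Pressing it:** I pushed it in to 54.3 mm, reading 6.4 N on the tool, and let go. A light re-tap then met it at 65.8 mm, level with the others.
- **Last pictures:** All four caps look alike, nothing on the bench or stirrer appears to have moved, and the robot is clear. I judged this by eye and did not measure the positions.
- **One disagreement:** The first tap was meant to stop at 1.2 N, but the tool read about 3.9 N, well over the 1 to 2 N called for. The tip stayed at the latched height and the key did not release early. I made the later taps slower and lighter.

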